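# Put the filtration small parts away by kind

## Robot

A 6-joint arm with a two-finger parallel gripper is mounted at the origin on a cart in front of the work surface, level with it; the furniture and walls round the work are solid. World frame = base frame: x ahead of the robot, y to its left, z up, the work surface at z = 0. Lengths are in m, angles in degrees, forces in N, time in s.
With the tool pointing down it reaches from about 0.275 to 0.75 m from the base axis. Payload 10.2 kg.
Tool frame: the origin (TCP) lies midway between the tips of the shut fingers; the grasp point (between the pads) lies 19 mm behind it; z points along the fingers, x is the direction in which the jaws open and shut, and the axes are right-handed (so a half turn about z gives the same grasp; the last joint's range is limited). The gripper opens to 88 mm and grips with 3 to 60 N. Pads are 18 mm wide; open, the fingers measure 123 mm over their backs; the gripper's body (75 mm by 187 mm) begins 45 mm behind the grasp point.
Start: joints at [-77.43, 17.928, 85.812, -0, 76.261, -12.8], TCP at [0.225, -0.474, 0.239] pointing down, gripper open.
Joint ranges: [-168.41, 168.41], [-55.51, 124.54], [10.69, 146.95], [-70.63, 250.63], [1, 178], [-165.06, 165.06]. Speed limits (degrees/s): [136.94, 136.94, 172.46, 180, 180, 180].

## Interface

Orientations are given as a 3x3 rotation matrix whose columns are the frame's x, y, z axes.
In Python, from rig import r, eyes gives the robot as it stands.
- The arm moves only by the tool apply_moves, never from a script. Its arguments are lists of equal length, an entry for each row: "gripper": the closure, from 0 (fully open) to 1 (shut); "delta_pos": the shift along the tool's x, y, z scaled (see below), a list of three; "turn": the turn, a rotation vector about the tool's x, y, z scaled (see below), a list of three. In form: {"gripper": [gripper, ...], "delta_pos": [[dx, dy, dz], ...], "turn": [[rx, ry, rz], ...]}. A call has 1 to 8 rows; each row is the pose to reach, as a shift and turn from the pose commanded when the call began, along the tool's axes at that moment, turning the shorter way round; what a row does not reach only later rows make up. The controller multiplies each number of a shift by 0.2 m and each number of a turn by 180 degrees. A row lasts 1/10 s, in which the tool goes at most 50 mm and 8.59 degrees, less where a joint would pass 70% of its speed; a pose out of reach is approached as far as the arm can. A call with a number of a shift or a turn outside -1 to 1 is refused whole. A call with a gripper value outside its range is refused whole. The fingers move at their own pace and stop on an object; "newtons" is the grip in N (left out, the last holds). Time passes only in rows, so rows that repeat a pose let the fingers close. It gives the time, the measured TCP pose, the force and the opening at its end, in the units of the state.
- r.state(): the state, without advancing time (a new reading comes with each control period).
- eyes.capture(name): name is "side" or "top"; returns a dict with "img" (400x640x3 uint8, red, green, blue), "range_z" (400x640 float32, m along the optical axis (not along the pixel's ray), 0 where there is no reading), "vertical_fov" (degrees; the focal length in pixels is half the picture's height over the tangent of half this angle, whatever the lens; pixels are square), "cx", "cy" (the principal point, pixels), "position" and "orientation" of the camera in the world. Camera axes: x right, y down, z forward; pixel columns grow to the right and rows downward; lengths in m; the calibration is good to about 2 mm. A picture is of the moment at which its call begins.
- r.finish_job(): hands the job in, once; it reports no verdict.
The state is a dict: "time_s": time; "q": joint angles; "joint_velocities": joint speeds; "joint_efforts": joint torques, N m; "eef_pos": TCP position; "tcp_rot": TCP orientation; "ft_force": force on the tool from outside, world axes, zero at the start; "torque": the same for the moment, N m; "opening": opening from 0.0 (shut) to 1.0 (fully open).
Only numpy, scipy, OpenCV 4.12 (cv2) and the standard library are available. Lean on these libraries where they do the work, as an engineer would, in place of code of your own. Each camera call takes 0.05 s, during which the arm holds its last target. There are 200 camera calls.

## Task

Sort the loose parts on the bench back to where each kind belongs: nest the filter cones by size on their stand (green cone seated in the black cone, yellow cone seated in the green one), stand both rubber stoppers upright, as they stand now, in the shallow white tray, and stand the brown dropper bottle upright in the deeper blue tray beside the clear bottle. Leave the clear bottle and the timer where they are.

Things in the scene. Friction and masses are not known exactly. Their poses are not given: they have to be found in the camera images.
- cone_stand: Filter-cone stand, fixed: round pale aluminium base 96 mm across, 8 mm thick, carrying a black upright tapered sleeve (the large cone) open at the top. Rim 58 mm above the bench, rim outside diameter 64 mm, mouth 50 mm, bore narrowing downward 0.15 mm of radius per mm. Origin: centre of the underside, on the cone's axis; z up. The seated green cone has its origin 33 mm above this origin.
- green_cone: Middle filter cone, loose, green, 43 mm tall, standing narrow end down: tapered body 38 mm across at the foot, widening to 45.5 mm at the shoulder 25 mm up; above the shoulder a straight round collar 60 mm across and 18 mm tall (25 to 43 mm above the foot), to be gripped. Open bore, 40 mm across at the top, narrowing downward. The body goes into the black cone with about 2 mm play all round until the shoulder rests on its rim. Origin: centre of the foot; z up along its axis.
- yellow_cone: Small filter cone, loose, yellow, 43 mm tall, standing narrow end down: tapered body 28 mm across at the foot, 35.5 mm at the shoulder 25 mm up; collar 50 mm across and 18 mm tall above it (25 to 43 mm), to be gripped. The body goes into the green cone with over 2 mm play until the shoulder rests on the green cone's top; its origin is then 18 mm above the green cone's origin. Origin: centre of the foot; z up along its axis.
- stopper_tray: Shallow white plastic tray, fixed, empty at the start: outside 90 (along its x) x 140 (along its y) x 14 mm high, walls 4 mm with a 6 mm round bead along the rim, floor top 4 mm above the bench, inside 82 x 132 mm. Origin: centre of the underside; z up.
- bottle_tray: Deeper blue-painted metal tray, fixed: outside 90 (along its x) x 140 (along its y) x 30 mm high, walls 4 mm with a 6 mm round bead along the rim, floor top 4 mm above the bench, inside 82 x 132 mm. The clear bottle stands in its -y half; its +y half is free. Origin: centre of the underside; z up.
- blue_stopper: Blue rubber stopper, loose, 28 mm tall, standing wide end up: 33 mm across at the top, narrower below, small hole through it. Origin: centre of the underside; z up.
- brown_stopper: Dark red-brown rubber stopper, loose, 24 mm tall, standing wide end up: 25 mm across at the top, narrower below. Origin: centre of the underside; z up.
- dropper_bottle: Amber-brown dropper bottle, loose, standing, 92 mm tall: round body 30 mm across up to 56 mm, neck ring 20 mm across from 53 to 69 mm, rubber teat 12 mm across on top. Origin: centre of the underside; z up.
- clear_bottle: Bystander: clear glass bottle with a blue cap, 46 mm across and 85 mm tall, loose, standing in the bottle tray about 35 mm from the tray's centre toward the tray's -y end. Origin: centre of the underside.
- timer: Bystander: flat white lab timer, 58 x 62 x 17 mm, loose, lying on the bench beyond the black cable, to the right. Origin: centre of the underside.
There are look-alikes about, which are no part of the job. There is more than one size of the green_cone; the job needs the smaller.

How it is judged:
By the outcome, as a careful person would: the job done as asked, in the order asked, and still so for the second after the job is handed in, with the robot touching nothing.
It also fails if it takes over 128 s, if anything falls off the work surface, if the arm or the gripper's body presses on something with over 40 N, if the wrist force passes 120 N, or if a joint passes its speed limit or range.

## Working session

There is one attempt and no reset: what is moved stays moved. The work goes in short steps, Python scripts to look and compute and a tool call to move; the robot and the scene stay as the last step left them, time stands still between calls to the robot, and variables do not carry over. Pictures are saved under pics/ and viewed, about 12 in all and at most 16, crops included, and the job is handed in when it is done.

Besides the shell and the picture viewer there is one more tool, called after ">>>" as name(argument=value, ...) on one line, values as JSON. apply_moves: Moves the arm, as the interface text tells. Shifts and turns lie within -1 to 1; 1 stands for 0.2 m of shift or 180 degrees of turn. Its arguments: {"type":"object","properties":{"gripper":{"type":"array"},"delta_pos":{"type":"array"},"turn":{"type":"array"},"newtons":{"type":"number"}},"required":["gripper","delta_pos","turn"]}

```bash
ls; mkdir -p pics
cat > h.py <<'E'
import numpy as np, cv2, pickle
from rig import r, eyes
def cap(n):
    c=eyes.capture(n); pickle.dump(c,open(f'pics/{n}.pkl','wb')); return c
def cloud(c):
    z=c['range_z']; f=200/np.tan(np.radians(c['vertical_fov'])/2)
    v,u=np.mgrid[:400,:640]
    P=np.stack([(u-c['cx'])/f*z,(v-c['cy'])/f*z,z],-1)
    W=P@np.array(c['orientation']).T+np.array(c['position']); W[z==0]=np.nan
    return W
def save(img,n): cv2.imwrite('pics/'+n,cv2.cvtColor(img,cv2.COLOR_RGB2BGR))
E
python3 - <<'E'
from h import *
for n in('top','side'):
    c=cap(n); save(c['img'],n+'0.png'); print(n,c['position'],np.round(c['orientation'],3).tolist(),c['vertical_fov'],c['cx'],c['cy'])
s=r.state();print(s)
E
```

```text
pics
top [0.30210973 0.01178794 1.10102563] [[0.011, -0.987, 0.162], [-1.0, -0.012, -0.004], [0.006, -0.161, -0.987]] 56.84196366869911 323.0991062378782 192.88703424279697
side [ 1.06663921 -0.36666017  0.85742165] [[0.561, 0.629, -0.538], [0.828, -0.43, 0.36], [-0.005, -0.647, -0.762]] 54.593121644531216 319.32046159592335 202.4698718538779
{'time_s': 0.1, 'q': array([-7.74281880e+01,  1.79550991e+01,  8.58467883e+01, -8.72282103e-04,
        7.62620352e+01, -1.27976613e+01]), 'joint_velocities': array([-0.06723031, -0.13558296, -0.05722059,  0.08591656, -0.04886571,
        0.03970871]), 'joint_efforts': array([ 2.22642841e-03, -4.02811897e+01, -2.52644634e+01,  6.95647183e-02,
        3.42288672e-02, -5.59973410e-05]), 'eef_pos': array([ 0.22489548, -0.47415958,  0.23824732]), 'tcp_rot': array([[ 4.28456916e-01, -9.03562175e-01, -2.57272064e-04],
       [-9.03561553e-01, -4.28456930e-01,  1.08569184e-03],
       [-1.09122008e-03, -2.32711030e-04, -9.99999378e-01]]), 'ft_force': array([-0.59156536,  0.52880703, -0.44586077]), 'torque': array([0.00164277, 0.00464584, 0.03285221]), 'opening': 0.9994039944595525}
```

```bash
sleep 1
```

```text
(no output)
```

View pics/top0.png

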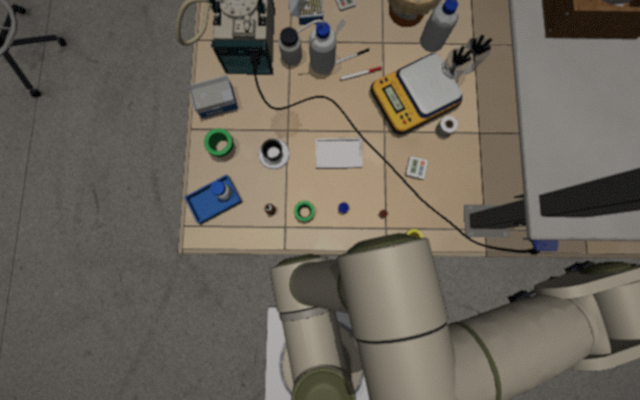

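View pics/side0.png

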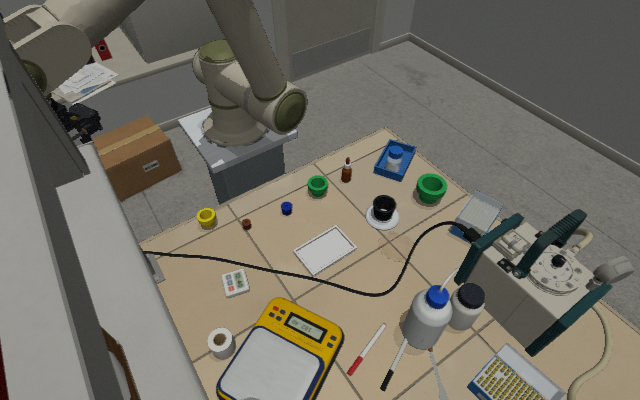

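Top view: small green cone (304,211), large green look-alike (219,143), stand (273,152), white tray (338,154), blue stopper (344,208), brown stopper (383,213), dropper (270,209), blue tray (215,200), yellow cone (413,234, partly under the arm), timer (416,167). Side view: yellow (206,217), small green (317,186), large green (431,188). The smaller green is the one on the job. I'll check its size in the measurements.

Run:
```python
from h import *
B={'top':dict(green=(288,196,322,227),big=(200,124,240,162),stand=(255,134,293,172),wtray=(310,134,368,174),blue=(334,199,354,218),brown=(375,205,391,221),drop=(260,198,280,220),btray=(182,172,246,226),yellow=(400,224,428,240)),
'side':dict(green=(303,170,333,202),big=(412,170,450,208),stand=(362,190,402,232),wtray=(290,222,360,278),blue=(278,198,297,218),brown=(239,215,255,232),drop=(338,154,356,186),btray=(370,136,420,184),yellow=(193,203,220,232))}
ims=[]
for n in B:
    c=pickle.load(open(f'pics/{n}.pkl','rb')); W=cloud(c)
    for k,(a,b,d,e) in B[n].items():
        w=W[b:e,a:d].reshape(-1,3); w=w[np.isfinite(w[:,0])]
        z0=np.percentile(w[:,2],3); o=w[(w[:,2]>0.006)&(w[:,2]<.12)]
        if len(o)<5: print(n,k,'few',z0);continue
        zt=np.percentile(o[:,2],97); t=o[o[:,2]>zt-.006]
        m=cv2.minAreaRect((t[:,:2]*1000).astype(np.float32))
        (cx,cy),rad=cv2.minEnclosingCircle((t[:,:2]*1000).astype(np.float32))
        print(n,k,'bench%.3f top%.3f'%(z0,zt),'n',len(o),len(t),'circ %.0f %.0f d%.0f'%(cx,cy,2*rad),'rect',np.round(m[0]),np.round(m[1]),round(m[2],1))
top=pickle.load(open('pics/top.pkl','rb'))['img'][120:245,180:440]
side=pickle.load(open('pics/side.pkl','rb'))['img'][130:285,190:455]
save(cv2.resize(np.vstack([cv2.resize(top,(780,375),interpolation=2)]),None,fx=1,fy=1),'cropt.png')
```

```text
top green bench-0.005 top0.046 n 264 168 circ 425 61 d60 rect [425.  62.] [58. 57.] 45.0
top big bench-0.004 top0.063 n 591 319 circ 623 316 d84 rect [623. 317.] [81. 82.] 77.1
top stand bench-0.004 top0.060 n 630 142 circ 603 159 d63 rect [603. 158.] [61. 61.] 49.7
top wtray bench-0.004 top0.017 n 386 242 circ 606 -39 d165 rect [606. -40.] [ 91. 140.] 1.0
top blue bench-0.004 top0.030 n 96 88 circ 438 -53 d32 rect [437. -54.] [30. 30.] 0.9
top brown bench-0.005 top0.026 n 58 49 circ 422 -172 d24 rect [ 422. -172.] [21. 24.] 1.3
top drop bench-0.004 top0.091 n 109 11 circ 431 163 d10 rect [431. 162.] [ 7. 10.] 49.5
top btray bench-0.004 top0.090 n 912 153 circ 481 302 d40 rect [480. 301.] [38. 37.] 5.5
top yellow bench-0.005 top0.045 n 93 58 circ 358 -255 d45 rect [ 366. -257.] [45. 19.] 75.8
side green bench-0.005 top0.044 n 326 149 circ 426 57 d60 rect [426.  57.] [55. 59.] 55.8
side big bench-0.005 top0.061 n 698 301 circ 625 313 d86 rect [623. 312.] [80. 84.] 45.0
side stand bench-0.004 top0.058 n 728 166 circ 602 155 d65 rect [604. 154.] [60. 61.] 10.4
side wtray bench-0.004 top0.016 n 457 320 circ 607 -43 d164 rect [608. -43.] [ 93. 141.] 1.7
side blue bench-0.005 top0.029 n 118 84 circ 439 -57 d32 rect [438. -56.] [30. 31.] 4.8
side brown bench-0.005 top0.025 n 76 51 circ 423 -175 d26 rect [ 424. -176.] [22. 24.] 62.4
side drop bench-0.004 top0.087 n 188 11 circ 432 157 d12 rect [432. 157.] [10.  7.] 13.4
side btray bench-0.882 top0.089 n 868 103 circ 482 299 d42 rect [482. 298.] [37. 40.] 24.5
side yellow bench-0.886 top0.044 n 287 139 circ 353 -258 d51 rect [ 354. -258.] [47. 49.] 58.8
```

View pics/cropt.png

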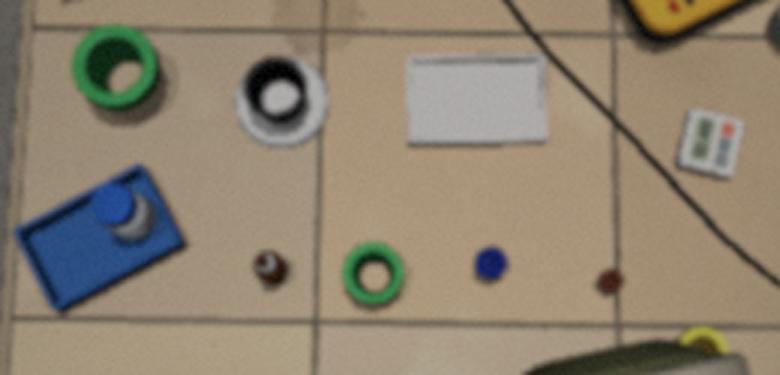

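The sizes agree with the list: the small green collar measures 60 mm, the look-alike 84 mm. Averaging both cameras gives these positions (mm): stand (603,156), green (425,59), yellow (354,-257), blue stopper (438,-55), brown stopper (422,-174), dropper (431,160). I'm setting out now, turning the tool to yaw 0 so its axes match the world axes.

>>> apply_moves(gripper=[0, 0, 0, 0, 0, 0, 0, 0], delta_pos=[[-0.646, -0.97, 0.2], [-0.646, -0.97, 0.2], [-0.646, -0.97, 0.2], [-0.646, -0.97, 0.2], [-0.646, -0.97, 0.2], [-0.646, -0.97, 0.2], [-0.646, -0.97, 0.2], [-0.646, -0.97, 0.2]], turn=[[0, 0, -0.359], [0, 0, -0.359], [0, 0, -0.359], [0, 0, -0.359], [0, 0, -0.359], [0, 0, -0.359], [0, 0, -0.359], [0, 0, -0.359]], newtons=15)

```text
time_s: 0.9
eef_pos: [0.345, -0.2741, 0.1985]
tcp_rot: [[1.0, 0.006, -0.0], [0.006, -1.0, 0.0], [-0.0, -0.0, -1.0]]
ft_force: [0.1, 0.5, -0.0]
opening: 0.999
```

>>> apply_moves(gripper=[0, 0, 0, 0, 0], delta_pos=[[0.4, -1, 0], [0.4, -1, 0], [0.4, -1, 0], [0.4, -1, 0], [0.4, -1, 0]], turn=[[0, 0, 0], [0, 0, 0], [0, 0, 0], [0, 0, 0], [0, 0, 0]])

```text
time_s: 1.4
eef_pos: [0.4254, -0.071, 0.1986]
tcp_rot: [[1.0, 0.004, -0.0], [0.004, -1.0, 0.001], [-0.0, -0.001, -1.0]]
ft_force: [-0.7, 0.4, -0.2]
opening: 1.003
```

>>> apply_moves(gripper=[0, 0, 0, 0, 0, 0, 0], delta_pos=[[0, -0.66, 0.35], [0, -0.66, 0.35], [0, -0.66, 0.35], [0, -0.66, 0.35], [0, -0.66, 0.5], [0, -0.66, 0.5], [0, -0.66, 0.5]], turn=[[0, 0, 0], [0, 0, 0], [0, 0, 0], [0, 0, 0], [0, 0, 0], [0, 0, 0], [0, 0, 0]])

```text
time_s: 2.1
eef_pos: [0.425, 0.0569, 0.0992]
tcp_rot: [[1.0, -0.001, -0.001], [-0.001, -1.0, 0.0], [-0.001, -0.0, -1.0]]
ft_force: [-0.5, -0.2, 0.1]
opening: 0.998
```

Run:
```python
from h import *
print(r.state()['eef_pos'])
ims=[]
c=cap('top');W=cloud(c)
# blue tray fit and yellow now visible
hsv=cv2.cvtColor(c['img'],cv2.COLOR_RGB2HSV)
ims.append(cv2.resize(c['img'][170:250,190:440],(780,250),interpolation=2))
def rect(msk,lo,hi,n):
    t=W[msk&(W[...,2]>lo)&(W[...,2]<hi)]; p=(t[:,:2]*1000).astype(np.float32); print(n,len(t),cv2.minAreaRect(p),cv2.minEnclosingCircle(p))
box=np.zeros((400,640),bool);box[172:228,182:248]=1
rect(box,.022,.038,'btray rim')
box[:]=0;box[220:252,395:432]=1
rect(box,.038,.055,'yellow')
c=cap('side');ims.append(cv2.resize(c['img'][140:240,230:450],(780,354),interpolation=2));save(np.vstack(ims),'a.png')
```

```text
[0.42503191 0.05693138 0.09922703]
btray rim 341 ((459.0972900390625, 331.4744567871094), (91.96817016601562, 141.98731994628906), 29.687307357788086) ((458.73046875, 330.7140808105469), 81.60496520996094)
yellow 137 ((351.1636657714844, -253.3133544921875), (46.966190338134766, 45.57832336425781), 89.72071075439453) ((351.3381652832031, -254.52516174316406), 24.893760681152344)
```

View pics/a.png

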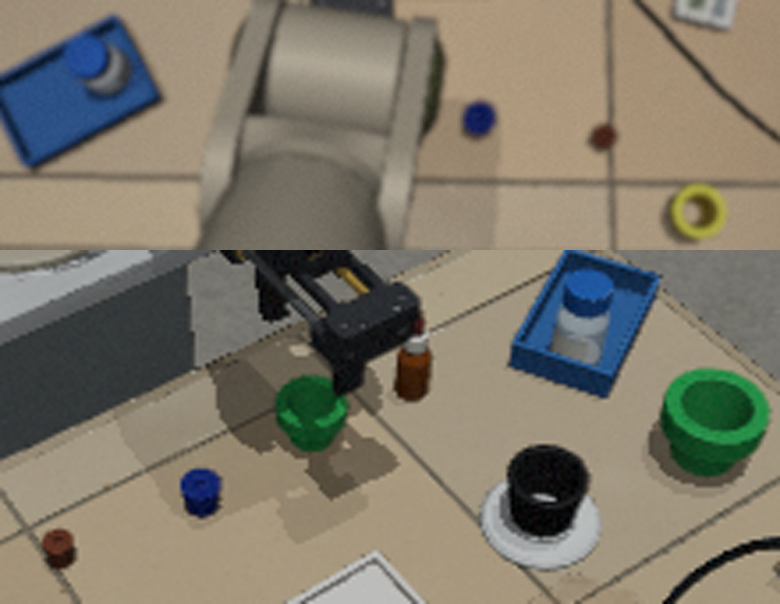

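Tool is over the small green cone, centred and clear of the dropper. Descend and grip.

>>> apply_moves(gripper=[0, 0, 0, 0.6, 0.6, 0.6, 0.6, 0.6], delta_pos=[[0, -0.01, 0.2], [0, -0.01, 0.42], [0, -0.01, 0.42], [0, -0.01, 0.42], [0, -0.01, 0.42], [0, -0.01, 0.42], [0, -0.01, 0.42], [0, -0.01, 0.42]], turn=[[0, 0, 0], [0, 0, 0], [0, 0, 0], [0, 0, 0], [0, 0, 0], [0, 0, 0], [0, 0, 0], [0, 0, 0]], newtons=15)

```text
time_s: 3.0
eef_pos: [0.4259, 0.0593, 0.0161]
tcp_rot: [[1.0, -0.0, 0.003], [-0.0, -1.0, -0.0], [0.003, 0.0, -1.0]]
ft_force: [-0.8, 0.1, 9.4]
opening: 0.681
```

>>> apply_moves(gripper=[0.6, 0.6, 0.6, 0.6, 0.6, 0.6, 0.6], delta_pos=[[0, 0, 0], [0, 0, 0], [0, 0, -0.2], [0, 0, -0.4], [0, 0, -0.6], [0, 0, -0.6], [0, 0, -0.6]], turn=[[0, 0, 0], [0, 0, 0], [0, 0, 0], [0, 0, 0], [0, 0, 0], [0, 0, 0], [0, 0, 0]])

```text
time_s: 3.7
eef_pos: [0.425, 0.0595, 0.1352]
tcp_rot: [[1.0, -0.0, 0.002], [-0.0, -1.0, -0.0], [0.002, 0.0, -1.0]]
ft_force: [0.1, -0.1, -2.2]
opening: 0.679
```

>>> apply_moves(gripper=[0.6, 0.6, 0.6, 0.6, 0.6, 0.6, 0.6, 0.6], delta_pos=[[0.2, -0.11, 0], [0.4, -0.22, 0], [0.6, -0.33, 0], [0.8, -0.44, 0], [0.89, -0.485, 0], [0.89, -0.485, 0.1], [0.89, -0.485, 0.15], [0.89, -0.485, 0.15]], turn=[[0, 0, 0], [0, 0, 0], [0, 0, 0], [0, 0, 0], [0, 0, 0], [0, 0, 0], [0, 0, 0], [0, 0, 0]])

```text
time_s: 4.5
eef_pos: [0.6014, 0.1562, 0.1019]
tcp_rot: [[1.0, -0.0, -0.006], [-0.0, -1.0, -0.0], [-0.006, 0.0, -1.0]]
ft_force: [0.2, -0.0, 0.3]
opening: 0.684
```

Run:
```python
from h import *
print(r.state()['eef_pos'])
c=cap('side');W=cloud(c);save(cv2.resize(c['img'][130:250,320:460],None,fx=5,fy=5,interpolation=2),'b.png')
hsv=cv2.cvtColor(c['img'],cv2.COLOR_RGB2HSV)
g=(hsv[...,0]>45)&(hsv[...,0]<80)&(hsv[...,1]>130)
def fit(t,R):
    from scipy.optimize import least_squares
    s=least_squares(lambda p:np.hypot(t[:,0]-p[0],t[:,1]-p[1])-R,t[:,:2].mean(0),loss='soft_l1',f_scale=.002);return s.x,len(t)
d=np.hypot(W[...,0]-.603,W[...,1]-.157)
m=g&(d<.06)
z=W[m][:,2];print('green z',np.nanpercentile(z,[2,98]))
t=W[m];t=t[(t[:,2]>.128)&(t[:,2]<.138)]
print('green top band pts',len(t),t.mean(0) if len(t) else '')
b=W[(c['img'].max(-1)<70)&(d<.04)&(W[...,2]>.02)&(W[...,2]<.054)]
print('black z',b[:,2].min(),b[:,2].max(),len(b))
# outer sleeve and base disc
base=W[(c['img'].min(-1)>90)&(d<.06)&(W[...,2]>.000)&(W[...,2]<.014)];print('base',cv2.minEnclosingCircle((base[:,:2]*1000).astype(np.float32)))
```

```text
[0.60137448 0.15619635 0.10186419]
green z [0.02949658 0.21696846]
green top band pts 35 [0.59561445 0.14426545 0.12893013]
black z 0.020129904624865302 0.05393606346391888 240
base ((606.9637451171875, 156.36709594726562), 58.40068435668945)
```

View pics/b.png

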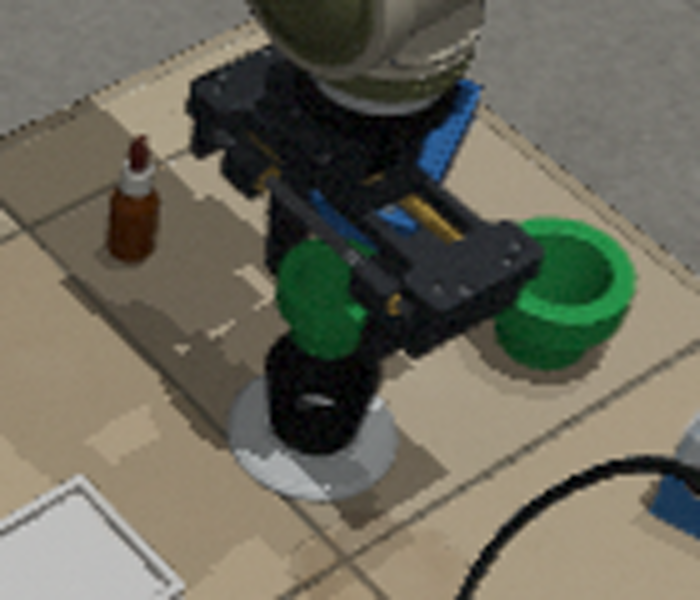

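The cone hangs over the sleeve, with its foot at about (325,350) in the crop and the black mouth below. I'll let it settle and lower it while watching the force.

>>> apply_moves(gripper=[0.6, 0.6, 0.6, 0.6, 0.6, 0.6, 0.6, 0.6], delta_pos=[[0, 0, 0], [0, 0, 0], [0, 0, 0.05], [0, 0, 0.1], [0, 0, 0.15], [0, 0, 0.2], [0, 0, 0.23], [0, 0, 0.23]], turn=[[0, 0, 0], [0, 0, 0], [0, 0, 0], [0, 0, 0], [0, 0, 0], [0, 0, 0], [0, 0, 0], [0, 0, 0]])

```text
time_s: 5.35
eef_pos: [0.6029, 0.1565, 0.0586]
tcp_rot: [[1.0, -0.0, -0.0], [-0.0, -1.0, -0.0], [-0.0, 0.0, -1.0]]
ft_force: [0.1, -0.0, -0.5]
opening: 0.679
```

>>> apply_moves(gripper=[0.6, 0.6, 0.6, 0.6, 0.6, 0.6], delta_pos=[[0, 0, 0.015], [0, 0, 0.03], [0, 0, 0.04], [0, 0, 0.045], [0, 0, 0.045], [0, 0, 0.045]], turn=[[0, 0, 0], [0, 0, 0], [0, 0, 0], [0, 0, 0], [0, 0, 0], [0, 0, 0]])

```text
time_s: 5.95
eef_pos: [0.6037, 0.1566, 0.0572]
tcp_rot: [[1.0, 0.001, 0.004], [0.001, -1.0, -0.001], [0.004, 0.001, -1.0]]
ft_force: [-25.3, -4.5, 58.5]
opening: 0.683
```

It stopped at 0.057 m with 58 N. The fingertips sit 10 mm below the collar's underside, so they have met the sleeve rim (58 mm), not the cone. The body is already 17 mm into the bore. I'll back off and release so it drops the last 8 mm and seats.

>>> apply_moves(gripper=[0.6, 0.6, 0.6, 0.6, 0.3, 0.25, 0.2, 0.2], delta_pos=[[0, 0, -0.045], [0, 0, -0.045], [0, 0, -0.045], [0, 0, -0.045], [0, 0, -0.045], [0, 0, -0.045], [0, 0, -0.045], [0, 0, -0.045]], turn=[[0, 0, 0], [0, 0, 0], [0, 0, 0], [0, 0, 0], [0, 0, 0], [0, 0, 0], [0, 0, 0], [0, 0, 0]])

```text
time_s: 6.75
eef_pos: [0.6028, 0.1564, 0.0579]
tcp_rot: [[1.0, -0.0, -0.001], [-0.0, -1.0, -0.0], [-0.001, 0.0, -1.0]]
ft_force: [-0.3, 0.1, -1.1]
opening: 0.801
```

>>> apply_moves(gripper=[0, 0, 0, 0, 0, 0], delta_pos=[[0, 0, -0.1], [0, 0, -0.3], [0, 0, -0.55], [0, 0.3, -0.55], [0, 0.6, -0.55], [0, 0.6, -0.55]], turn=[[0, 0, 0], [0, 0, 0], [0, 0, 0], [0, 0, 0], [0, 0, 0], [0, 0, 0]])

```text
time_s: 7.35
eef_pos: [0.6029, 0.0329, 0.1686]
tcp_rot: [[1.0, -0.003, 0.0], [-0.003, -1.0, -0.001], [0.0, 0.001, -1.0]]
ft_force: [-0.4, 0.5, -0.2]
opening: 1.001
```

```bash
cat >> h.py <<'E'
def green():
    from scipy.optimize import least_squares
    for n in('side','top'):
        c=cap(n);W=cloud(c)
        hsv=cv2.cvtColor(c['img'],cv2.COLOR_RGB2HSV)
        g=(hsv[...,0]>45)&(hsv[...,0]<80)&(hsv[...,1]>110)&(np.hypot(W[...,0]-.603,W[...,1]-.157)<.06)
        if g.sum()<20: print(n,'hidden');continue
        z=W[g][:,2];zt=np.percentile(z,96);t=W[g];t=t[t[:,2]>zt-.005]
        print(n,g.sum(),'top z',zt,cv2.minEnclosingCircle((t[:,:2]*1000).astype(np.float32)), 'plane',np.round(np.linalg.lstsq(np.c_[t[:,:2]-t[:,:2].mean(0),np.ones(len(t))],t[:,2],rcond=None)[0],3))
E
python3 - <<'E'
from h import *
print(r.state()['eef_pos']); green()
c=pickle.load(open('pics/side.pkl','rb'))
save(cv2.resize(c['img'][150:250,330:450],None,fx=5,fy=5,interpolation=2),'c.png')
E
```

```text
[0.60286113 0.03287051 0.16859972]
side 302 top z 0.07617482694029255 ((603.5828247070312, 153.0883026123047), 29.567209243774414) plane [0.008 0.009 0.074]
top 46 top z 0.07777260800404026 ((595.9010009765625, 174.1395263671875), 21.001567840576172) plane [ 0.068 -0.018  0.075]
```

View pics/c.png

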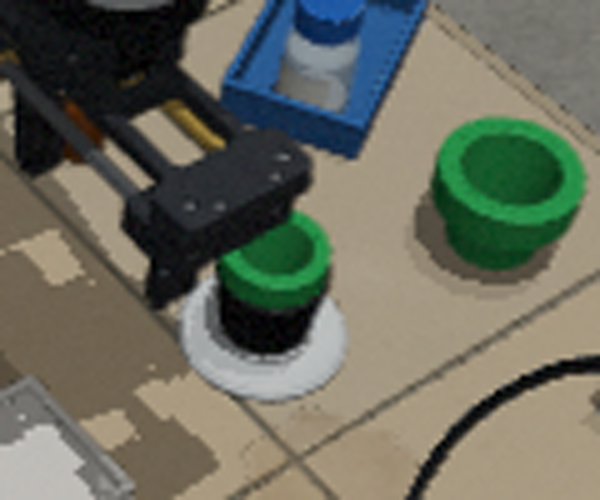

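The green cone is seated: top at 76 mm as required, level, in the crop at (270,255). Next the yellow cone at about (352,-256), gripped higher so the fingertips stay above its shoulder.

>>> apply_moves(gripper=[0, 0, 0, 0, 0, 0, 0], delta_pos=[[-0.65, 0.75, 0], [-0.65, 0.75, 0], [-0.65, 0.75, 0], [-0.65, 0.75, 0], [-0.65, 0.75, 0], [-0.65, 0.75, 0], [-0.65, 0.75, 0]], turn=[[0, 0, 0], [0, 0, 0], [0, 0, 0], [0, 0, 0], [0, 0, 0], [0, 0, 0], [0, 0, 0]])

```text
time_s: 8.15
eef_pos: [0.4737, -0.1124, 0.1687]
tcp_rot: [[1.0, 0.001, 0.0], [0.001, -1.0, 0.0], [0.0, -0.0, -1.0]]
ft_force: [0.3, 0.2, -0.0]
opening: 1.004
```

>>> apply_moves(gripper=[0, 0, 0, 0, 0, 0, 0, 0], delta_pos=[[-0.6, 0.71, 0.4], [-0.6, 0.71, 0.4], [-0.6, 0.71, 0.4], [-0.6, 0.71, 0.4], [-0.6, 0.71, 0.4], [-0.6, 0.71, 0.4], [-0.6, 0.71, 0.4], [-0.6, 0.71, 0.4]], turn=[[0, 0, 0], [0, 0, 0], [0, 0, 0], [0, 0, 0], [0, 0, 0], [0, 0, 0], [0, 0, 0], [0, 0, 0]])

```text
time_s: 8.95
eef_pos: [0.3541, -0.2546, 0.0892]
tcp_rot: [[1.0, 0.003, 0.001], [0.003, -1.0, -0.001], [0.001, 0.001, -1.0]]
ft_force: [-0.0, 0.5, 0.7]
opening: 0.996
```

>>> apply_moves(gripper=[0, 0, 0, 0.8, 0.8, 0.8, 0.8, 0.8], delta_pos=[[-0.008, 0.007, 0.15], [-0.008, 0.007, 0.3], [-0.008, 0.007, 0.3], [-0.008, 0.007, 0.3], [-0.008, 0.007, 0.3], [-0.008, 0.007, 0.3], [-0.008, 0.007, 0.3], [-0.008, 0.007, 0.3]], turn=[[0, 0, 0], [0, 0, 0], [0, 0, 0], [0, 0, 0], [0, 0, 0], [0, 0, 0], [0, 0, 0], [0, 0, 0]])

```text
time_s: 9.75
eef_pos: [0.3514, -0.2571, 0.0292]
tcp_rot: [[1.0, -0.0, 0.001], [-0.0, -1.0, -0.001], [0.001, 0.001, -1.0]]
ft_force: [-0.3, 0.0, 2.0]
opening: 0.568
```

>>> apply_moves(gripper=[0.8, 0.8, 0.8, 0.8, 0.8, 0.8, 0.8], delta_pos=[[0, 0, 0], [0, 0, 0], [0, 0, -0.2], [0, 0, -0.4], [0, 0, -0.6], [0, 0, -0.7], [0, 0, -0.7]], turn=[[0, 0, 0], [0, 0, 0], [0, 0, 0], [0, 0, 0], [0, 0, 0], [0, 0, 0], [0, 0, 0]])

```text
time_s: 10.45
eef_pos: [0.3519, -0.2577, 0.1709]
tcp_rot: [[1.0, -0.0, 0.003], [-0.0, -1.0, -0.004], [0.003, 0.004, -1.0]]
ft_force: [-0.0, -0.2, -1.4]
opening: 0.566
```

>>> apply_moves(gripper=[0.8, 0.8, 0.8, 0.8, 0.8, 0.8], delta_pos=[[0.4, -0.9, 0], [0.4, -0.9, 0], [0.4, -0.9, 0], [0.4, -0.9, 0], [0.4, -0.9, 0], [0.4, -0.9, 0]], turn=[[0, 0, 0], [0, 0, 0], [0, 0, 0], [0, 0, 0], [0, 0, 0], [0, 0, 0]])

```text
time_s: 11.05
eef_pos: [0.4309, -0.0761, 0.1675]
tcp_rot: [[1.0, 0.002, -0.002], [0.002, -1.0, 0.001], [-0.002, -0.001, -1.0]]
ft_force: [0.1, 0.4, -0.6]
opening: 0.567
```

>>> apply_moves(gripper=[0.8, 0.8, 0.8, 0.8, 0.8, 0.8], delta_pos=[[0.6, -0.9, 0], [0.6, -0.9, 0], [0.6, -0.9, 0], [0.6, -0.9, 0], [0.6, -0.9, 0], [0.6, -0.9, 0]], turn=[[0, 0, 0], [0, 0, 0], [0, 0, 0], [0, 0, 0], [0, 0, 0], [0, 0, 0]])

```text
time_s: 11.65
eef_pos: [0.5517, 0.103, 0.1673]
tcp_rot: [[1.0, 0.0, -0.002], [0.0, -1.0, 0.0], [-0.002, -0.0, -1.0]]
ft_force: [0.0, -0.5, -1.2]
opening: 0.574
```

>>> apply_moves(gripper=[0.8, 0.8, 0.8, 0.8, 0.8], delta_pos=[[0.256, -0.265, 0], [0.256, -0.265, 0], [0.256, -0.265, 0.15], [0.256, -0.265, 0.2], [0.256, -0.265, 0.2]], turn=[[0, 0, 0], [0, 0, 0], [0, 0, 0], [0, 0, 0], [0, 0, 0]])

```text
time_s: 12.15
eef_pos: [0.6015, 0.154, 0.127]
tcp_rot: [[1.0, -0.002, -0.004], [-0.002, -1.0, -0.001], [-0.004, 0.001, -1.0]]
ft_force: [-0.0, -1.5, -0.3]
opening: 0.569
```

Run:
```python
from h import *
print(r.state()['eef_pos'])
c=cap('side');save(cv2.resize(c['img'][130:230,330:450],None,fx=5,fy=5,interpolation=2),'d.png')
W=cloud(c);hsv=cv2.cvtColor(c['img'],cv2.COLOR_RGB2HSV)
y=(hsv[...,0]>22)&(hsv[...,0]<35)&(hsv[...,1]>140)&(np.hypot(W[...,0]-.603,W[...,1]-.157)<.06)
print(y.sum(),np.nanpercentile(W[y],[3,50,97],axis=0))
```

```text
[0.60148329 0.15404863 0.12695331]
254 [[0.57946001 0.12901912 0.10186858]
 [0.60010333 0.14401524 0.13194394]
 [0.62442046 0.1672097  0.14128952]]
```

View pics/d.png

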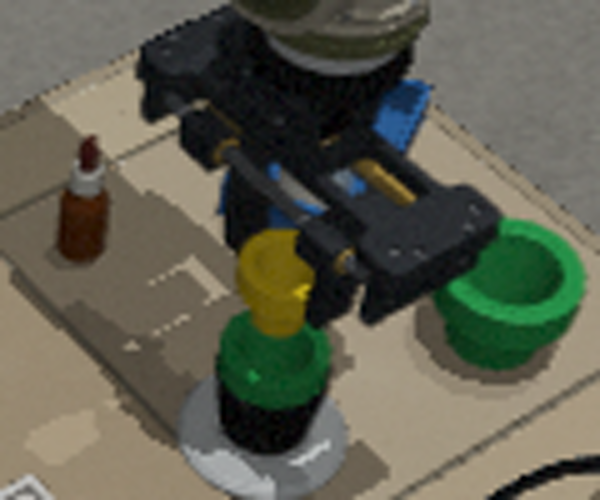

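Yellow hangs over the green mouth, with its foot at (280,330) in the crop. Lower it slowly.

>>> apply_moves(gripper=[0.8, 0.8, 0.8, 0.8, 0.8, 0.8, 0.8, 0.8], delta_pos=[[0, 0, 0], [0, 0, 0], [0, 0, 0.05], [0, 0, 0.1], [0, 0, 0.15], [0, 0, 0.19], [0, 0, 0.2], [0, 0, 0.2]], turn=[[0, 0, 0], [0, 0, 0], [0, 0, 0], [0, 0, 0], [0, 0, 0], [0, 0, 0], [0, 0, 0], [0, 0, 0]])

```text
time_s: 13.0
eef_pos: [0.6024, 0.1561, 0.0883]
tcp_rot: [[1.0, -0.0, -0.001], [-0.0, -1.0, -0.0], [-0.001, 0.0, -1.0]]
ft_force: [0.3, 0.1, -0.1]
opening: 0.568
```

>>> apply_moves(gripper=[0.8, 0.8, 0.8, 0.8, 0.8], delta_pos=[[0, 0, 0.015], [0, 0, 0.03], [0, 0, 0.036], [0, 0, 0.036], [0, 0, 0.036]], turn=[[0, 0, 0], [0, 0, 0], [0, 0, 0], [0, 0, 0], [0, 0, 0]])

```text
time_s: 13.5
eef_pos: [0.6026, 0.156, 0.0816]
tcp_rot: [[1.0, -0.0, 0.0], [-0.0, -1.0, 0.0], [0.0, -0.0, -1.0]]
ft_force: [-0.5, 0.2, -0.1]
opening: 0.566
```

>>> apply_moves(gripper=[0.6, 0.35, 0.3, 0.3, 0.3, 0.2, 0.2, 0.2], delta_pos=[[0, 0, 0], [0, 0, 0], [0, 0, 0], [0, 0, -0.1], [0, 0, -0.3], [0, 0, -0.5], [0, 0.3, -0.5], [0, 0.6, -0.5]], turn=[[0, 0, 0], [0, 0, 0], [0, 0, 0], [0, 0, 0], [0, 0, 0], [0, 0, 0], [0, 0, 0], [0, 0, 0]])

```text
time_s: 14.3
eef_pos: [0.6027, 0.0557, 0.1829]
tcp_rot: [[1.0, 0.003, 0.003], [0.003, -1.0, -0.0], [0.003, 0.0, -1.0]]
ft_force: [0.7, -0.1, -0.6]
opening: 0.8
```

Run:
```python
from h import *
print(r.state()['eef_pos'])
c=cap('side');W=cloud(c);hsv=cv2.cvtColor(c['img'],cv2.COLOR_RGB2HSV)
y=(hsv[...,0]>22)&(hsv[...,0]<35)&(hsv[...,1]>140)&(np.hypot(W[...,0]-.603,W[...,1]-.157)<.06)
t=W[y];zt=np.percentile(t[:,2],96);t=t[t[:,2]>zt-.005]
print(y.sum(),zt,cv2.minEnclosingCircle((t[:,:2]*1000).astype(np.float32)),np.linalg.lstsq(np.c_[t[:,:2]-t[:,:2].mean(0),np.ones(len(t))],t[:,2],rcond=None)[0]); green()
```

```text
[0.60272579 0.05568084 0.18293533]
224 0.0940258147021949 ((603.3632202148438, 154.65606689453125), 25.418048858642578) [ 0.0287282  -0.00348021  0.0922059 ]
side 164 top z 0.07661844550589642 ((605.9998779296875, 150.828857421875), 28.48175621032715) plane [ 0.024 -0.01   0.075]
top hidden
```

Yellow is seated: top at 94 mm as required, concentric and level. Now the blue stopper, with the jaws turned along y.

>>> apply_moves(gripper=[0.3, 0.3, 0.3, 0.3, 0.3, 0.3, 0.3, 0.3], delta_pos=[[-0.82, 0.455, 0], [-0.82, 0.455, 0], [-0.82, 0.455, 0], [-0.82, 0.455, 0], [-0.82, 0.455, 0.4], [-0.82, 0.455, 0.4], [-0.82, 0.455, 0.4], [-0.82, 0.455, 0.4]], turn=[[0, 0, 0.37], [0, 0, 0.37], [0, 0, 0.37], [0, 0, 0.37], [0, 0, 0.37], [0, 0, 0.37], [0, 0, 0.37], [0, 0, 0.37]])

```text
time_s: 15.25
eef_pos: [0.4383, -0.0339, 0.1009]
tcp_rot: [[0.393, -0.92, -0.001], [-0.92, -0.393, 0.001], [-0.001, 0.001, -1.0]]
ft_force: [0.6, 0.2, 0.1]
opening: 0.698
```

>>> apply_moves(gripper=[0.3, 0.3, 0.3, 0.3, 0.3], delta_pos=[[0, 0, 0], [0, 0, 0], [0, 0, 0], [0, 0, 0], [0, 0, 0]], turn=[[0, 0, 0.13], [0, 0, 0.13], [0, 0, 0.13], [0, 0, 0.13], [0, 0, 0.13]])

```text
time_s: 15.75
eef_pos: [0.4386, -0.0343, 0.1016]
tcp_rot: [[0.004, -1.0, 0.0], [-1.0, -0.004, 0.0], [-0.0, -0.0, -1.0]]
ft_force: [-1.0, 0.7, 1.1]
opening: 0.697
```

>>> apply_moves(gripper=[0.3, 0.3, 0.3, 0.3, 0.9, 0.9, 0.9, 0.9], delta_pos=[[0.104, 0, 0], [0.104, 0, 0.2], [0.104, 0, 0.4], [0.104, 0, 0.468], [0.104, 0, 0.468], [0.104, 0, 0.468], [0.104, 0, 0.468], [0.104, 0, 0.468]], turn=[[0, 0, 0], [0, 0, 0], [0, 0, 0], [0, 0, 0], [0, 0, 0], [0, 0, 0], [0, 0, 0], [0, 0, 0]])

```text
time_s: 16.55
eef_pos: [0.4391, -0.0559, 0.0089]
tcp_rot: [[0.0, -1.0, 0.002], [-1.0, -0.0, -0.001], [0.001, -0.002, -1.0]]
ft_force: [0.2, 0.4, -0.5]
opening: 0.36
```

>>> apply_moves(gripper=[0.9, 0.9, 0.9, 0.9, 0.9, 0.9, 0.9], delta_pos=[[0, 0, 0], [0, 0, 0], [0, 0, 0], [0, 0, -0.15], [0, 0, -0.3], [0, 0, -0.4], [0, 0, -0.4]], turn=[[0, 0, 0], [0, 0, 0], [0, 0, 0], [0, 0, 0], [0, 0, 0], [0, 0, 0], [0, 0, 0]])

```text
time_s: 17.25
eef_pos: [0.4397, -0.0561, 0.0902]
tcp_rot: [[0.0, -1.0, 0.005], [-1.0, -0.0, -0.002], [0.002, -0.005, -1.0]]
ft_force: [0.2, -0.3, 0.2]
opening: 0.351
```

>>> apply_moves(gripper=[0.9, 0.9, 0.9, 0.9, 0.9, 0.9, 0.9], delta_pos=[[0.03, -0.25, 0], [0.03, -0.5, 0], [0.03, -0.75, 0], [0.03, -0.835, 0], [0.03, -0.835, 0.1], [0.03, -0.835, 0.2], [0.03, -0.835, 0.2]], turn=[[0, 0, 0], [0, 0, 0], [0, 0, 0], [0, 0, 0], [0, 0, 0], [0, 0, 0], [0, 0, 0]])

```text
time_s: 17.95
eef_pos: [0.6036, -0.0612, 0.0442]
tcp_rot: [[-0.0, -1.0, -0.006], [-1.0, 0.0, 0.002], [-0.002, 0.006, -1.0]]
ft_force: [-0.9, 0.0, -0.0]
opening: 0.348
```

Run:
```python
from h import *
print(r.state()['eef_pos'])
c=cap('side');save(cv2.resize(c['img'][170:290,270:390],None,fx=5,fy=5,interpolation=2),'e.png')
```

```text
[ 0.60357689 -0.06116586  0.04415018]
```

View pics/e.png

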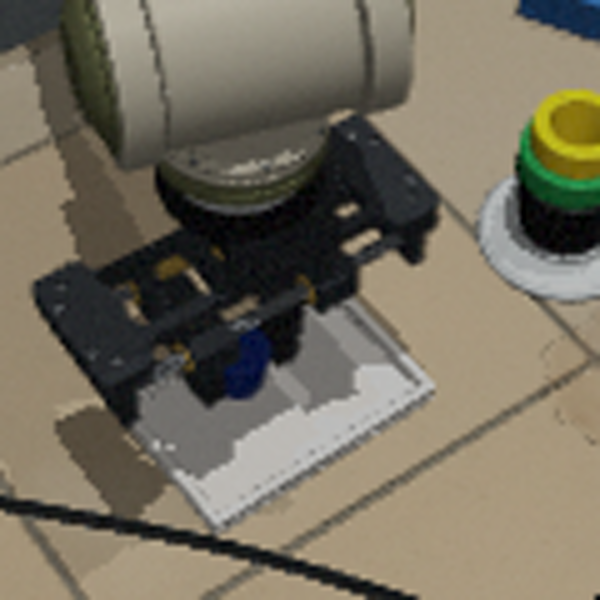

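The stopper at (245,365) may have swivelled about the jaw axis; check closer.

Run:
```python
from h import *
c=pickle.load(open('pics/side.pkl','rb'));W=cloud(c)
hsv=cv2.cvtColor(c['img'],cv2.COLOR_RGB2HSV)
b=(hsv[...,0]>110)&(hsv[...,0]<130)&(hsv[...,1]>120);b[:228]=0;b[:,:300]=0;b[260:]=0;b[:,340:]=0
print(b.sum(),np.percentile(W[b],[2,50,98],axis=0).round(4))
v,u=np.nonzero(b)
for k in range(v.min(),v.max()+1):
    m=v==k; w=W[k][u[m]];print(k,u[m].min(),u[m].max(),w.mean(0).round(4))
save(cv2.resize(c['img'][226:256,298:342],None,fx=14,fy=14,interpolation=2),'f.png')
```

```text
87 [[ 0.5981 -0.0809  0.039 ]
 [ 0.612  -0.0621  0.0613]
 [ 0.6246 -0.0479  0.0791]]
235 321 321 [ 0.5973 -0.0477  0.0626]
236 319 322 [ 0.5996 -0.0509  0.0635]
237 318 323 [ 0.6017 -0.0523  0.0627]
238 318 323 [ 0.6031 -0.0533  0.0609]
239 318 324 [ 0.6067 -0.0542  0.0614]
240 318 324 [ 0.6093 -0.056   0.0617]
241 318 323 [ 0.611  -0.0586  0.0616]
242 317 322 [ 0.6168 -0.0654  0.0697]
243 315 322 [ 0.6169 -0.0685  0.068 ]
244 314 322 [ 0.615  -0.0688  0.0616]
245 315 321 [ 0.6151 -0.0689  0.0575]
246 315 321 [ 0.6152 -0.069   0.0533]
247 315 320 [ 0.6139 -0.0697  0.0478]
248 315 319 [ 0.6124 -0.0703  0.042 ]
249 317 318 [ 0.6135 -0.0695  0.0382]
```

View pics/f.png

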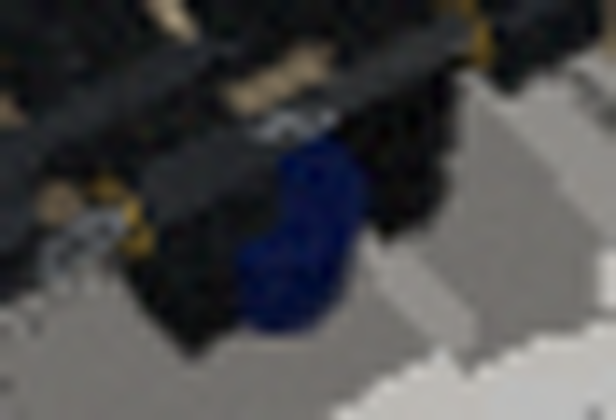

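It is upright: the top face is level at 62 mm and the side is vertical down to 38 mm, as expected. Lower it.

>>> apply_moves(gripper=[0.9, 0.9, 0.9, 0.9, 0.9, 0.9, 0.9], delta_pos=[[0, 0, 0], [0, 0, 0.05], [0, 0, 0.1], [0, 0, 0.14], [0, 0, 0.15], [0, 0, 0.15], [0, 0, 0.15]], turn=[[0, 0, 0], [0, 0, 0], [0, 0, 0], [0, 0, 0], [0, 0, 0], [0, 0, 0], [0, 0, 0]])

```text
time_s: 18.7
eef_pos: [0.6057, -0.0618, 0.0181]
tcp_rot: [[-0.0, -1.0, 0.0], [-1.0, 0.0, -0.0], [0.0, -0.0, -1.0]]
ft_force: [-0.3, -0.5, 0.2]
opening: 0.347
```

>>> apply_moves(gripper=[0.9, 0.9, 0.9, 0.9], delta_pos=[[0, 0, 0.012], [0, 0, 0.022], [0, 0, 0.022], [0, 0, 0.022]], turn=[[0, 0, 0], [0, 0, 0], [0, 0, 0], [0, 0, 0]])

```text
time_s: 19.1
eef_pos: [0.6055, -0.0617, 0.0136]
tcp_rot: [[-0.0, -1.0, 0.0], [-1.0, 0.0, 0.0], [-0.0, -0.0, -1.0]]
ft_force: [0.6, 0.5, 0.2]
opening: 0.352
```

>>> apply_moves(gripper=[0.6, 0.57, 0.55, 0.55, 0.55, 0.55, 0.5, 0.5], delta_pos=[[0, 0, 0], [0, 0, 0], [0, 0, -0.1], [0, 0, -0.3], [0, 0, -0.5], [0.2, 0.3, -0.5], [0.35, 0.5, -0.5], [0.5, 0.7, -0.5]], turn=[[0, 0, 0], [0, 0, 0], [0, 0, 0], [0, 0, 0], [0, 0, 0], [0, 0, 0], [0, 0, 0], [0, 0, 0]])

```text
time_s: 19.9
eef_pos: [0.4818, -0.1491, 0.1138]
tcp_rot: [[0.001, -1.0, 0.001], [-1.0, -0.001, -0.0], [0.0, -0.001, -1.0]]
ft_force: [0.5, -0.4, -1.0]
opening: 0.501
```

>>> apply_moves(gripper=[0.5, 0.5, 0.5, 0.5, 0.5, 0.5, 0.5, 0.5], delta_pos=[[0.06, 0.215, 0], [0.06, 0.215, 0], [0.06, 0.215, 0], [0.06, 0.215, 0], [0.06, 0.215, 0], [0.06, 0.215, 0], [0.06, 0.215, 0], [0.06, 0.215, 0]], turn=[[0, 0, -0.37], [0, 0, -0.37], [0, 0, -0.37], [0, 0, -0.37], [0, 0, -0.37], [0, 0, -0.37], [0, 0, -0.37], [0, 0, -0.37]])

```text
time_s: 20.7
eef_pos: [0.4403, -0.1606, 0.1137]
tcp_rot: [[0.92, -0.392, 0.0], [-0.392, -0.92, -0.0], [0.0, 0.0, -1.0]]
ft_force: [-0.4, -0.1, 0.1]
opening: 0.497
```

>>> apply_moves(gripper=[0.5, 0.5, 0.5, 0.5, 0.5], delta_pos=[[0, 0, 0], [0, 0, 0], [0, 0, 0], [0, 0, 0], [0, 0, 0]], turn=[[0, 0, -0.13], [0, 0, -0.13], [0, 0, -0.13], [0, 0, -0.13], [0, 0, -0.13]])

```text
time_s: 21.2
eef_pos: [0.4403, -0.1606, 0.1136]
tcp_rot: [[1.0, -0.003, 0.0], [-0.003, -1.0, -0.0], [0.0, 0.0, -1.0]]
ft_force: [0.3, -0.4, 0.4]
opening: 0.499
```

Run:
```python
from h import *
s=r.state();print(s['eef_pos'],s['tcp_rot'].round(3).tolist())
for n,bx in (('side',(290,222,360,278)),('top',(310,134,368,174))):
    c=cap(n);W=cloud(c);hsv=cv2.cvtColor(c['img'],cv2.COLOR_RGB2HSV)
    b=(hsv[...,0]>110)&(hsv[...,0]<130)&(hsv[...,1]>120)&(np.abs(W[...,0]-.607)<.05)&(np.abs(W[...,1]+.04)<.07)
    t=W[b]
    if len(t)<10: print(n,'hidden');continue
    zt=np.percentile(t[:,2],95);t=t[t[:,2]>zt-.005];print(n,zt,cv2.minEnclosingCircle((t[:,:2]*1000).astype(np.float32)))
```

```text
[ 0.44027947 -0.16059756  0.11363183] [[1.0, -0.003, 0.0], [-0.003, -1.0, -0.0], [0.0, 0.0, -1.0]]
side 0.03296052368374775 ((604.475830078125, -63.60856628417969), 16.55610466003418)
top 0.03338846513885718 ((601.1917724609375, -57.848941802978516), 13.004525184631348)
```

The blue stopper stands in the tray: top at 33 mm, 33 mm across. Brown stopper next.

>>> apply_moves(gripper=[0.5, 0.5, 0.5, 0.5, 0.5, 1, 1, 1], delta_pos=[[-0.087, 0.067, 0], [-0.087, 0.067, 0.2], [-0.087, 0.067, 0.4], [-0.087, 0.067, 0.533], [-0.087, 0.067, 0.533], [-0.087, 0.067, 0.533], [-0.087, 0.067, 0.533], [-0.087, 0.067, 0.533]], turn=[[0, 0, 0], [0, 0, 0], [0, 0, 0], [0, 0, 0], [0, 0, 0], [0, 0, 0], [0, 0, 0], [0, 0, 0]])

```text
time_s: 22.1
eef_pos: [0.4235, -0.1744, 0.0082]
tcp_rot: [[1.0, -0.0, 0.002], [-0.0, -1.0, -0.002], [0.002, 0.002, -1.0]]
ft_force: [0.3, 0.2, 0.4]
opening: 0.263
```

>>> apply_moves(gripper=[1, 1, 1, 1, 1, 1, 1], delta_pos=[[0, 0, 0], [0, 0, 0], [0, 0, 0], [0, 0, -0.15], [0, 0, -0.3], [0, 0, -0.4], [0, 0, -0.4]], turn=[[0, 0, 0], [0, 0, 0], [0, 0, 0], [0, 0, 0], [0, 0, 0], [0, 0, 0], [0, 0, 0]])

```text
time_s: 22.8
eef_pos: [0.4239, -0.1747, 0.0894]
tcp_rot: [[1.0, -0.0, 0.004], [-0.0, -1.0, -0.003], [0.004, 0.003, -1.0]]
ft_force: [0.2, 0.3, -0.4]
opening: 0.261
```

>>> apply_moves(gripper=[1, 1, 1, 1, 1, 1, 1, 1], delta_pos=[[0.915, -0.875, 0], [0.915, -0.875, 0], [0.915, -0.875, 0], [0.915, -0.875, 0], [0.915, -0.875, 0], [0.915, -0.875, 0], [0.915, -0.875, 0.2], [0.915, -0.875, 0.2]], turn=[[0, 0, 0], [0, 0, 0], [0, 0, 0], [0, 0, 0], [0, 0, 0], [0, 0, 0], [0, 0, 0], [0, 0, 0]])

```text
time_s: 23.6
eef_pos: [0.6026, 0.0013, 0.042]
tcp_rot: [[1.0, -0.0, -0.01], [-0.0, -1.0, 0.002], [-0.01, -0.002, -1.0]]
ft_force: [-0.8, 0.0, 0.0]
opening: 0.259
```

>>> apply_moves(gripper=[1, 1, 1, 1, 1, 1, 1], delta_pos=[[0, 0, 0], [0, 0, 0.05], [0, 0, 0.1], [0, 0, 0.14], [0, 0, 0.15], [0, 0, 0.15], [0, 0, 0.15]], turn=[[0, 0, 0], [0, 0, 0], [0, 0, 0], [0, 0, 0], [0, 0, 0], [0, 0, 0], [0, 0, 0]])

```text
time_s: 24.3
eef_pos: [0.6061, 0.001, 0.0172]
tcp_rot: [[1.0, -0.0, 0.001], [-0.0, -1.0, -0.0], [0.001, 0.0, -1.0]]
ft_force: [-0.2, -0.4, -0.4]
opening: 0.259
```

Run:
```python
from h import *
s=r.state();print(s['eef_pos'],s['ft_force'])
c=cap('side');save(cv2.resize(c['img'][195:275,290:370],None,fx=7,fy=7,interpolation=2),'g.png')
```

```text
[0.60605864 0.00095621 0.01721352] [-0.19076239 -0.37864484 -0.39721561]
```

View pics/g.png

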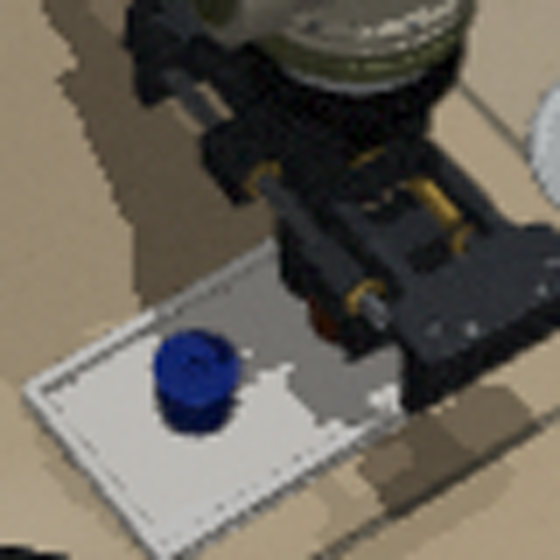

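Blue stands upright at (197,380); brown is held at (325,320), just above the tray floor. Set it down, release and leave.

>>> apply_moves(gripper=[1, 1, 1, 0.7, 0.64, 0.62, 0.62, 0.62], delta_pos=[[0, 0, 0.012], [0, 0, 0.022], [0, 0, 0.022], [0, 0, 0.022], [0, 0, 0.022], [0, 0, -0.1], [0, 0, -0.35], [0, 0, -0.6]], turn=[[0, 0, 0], [0, 0, 0], [0, 0, 0], [0, 0, 0], [0, 0, 0], [0, 0, 0], [0, 0, 0], [0, 0, 0]])

```text
time_s: 25.15
eef_pos: [0.6053, 0.0011, 0.1381]
tcp_rot: [[1.0, -0.0, -0.002], [-0.0, -1.0, 0.0], [-0.002, -0.0, -1.0]]
ft_force: [0.2, 0.3, -0.4]
opening: 0.38
```

>>> apply_moves(gripper=[0.2, 0.2, 0.2, 0.2, 0.2, 0.2, 0.2, 0.2], delta_pos=[[-0.875, -0.2, -0.1], [-0.875, -0.2, -0.1], [-0.875, -0.2, -0.1], [-0.875, -0.2, -0.1], [-0.875, -0.795, -0.1], [-0.875, -0.795, -0.1], [-0.875, -0.795, -0.1], [-0.875, -0.795, -0.1]], turn=[[0, 0, -0.165], [0, 0, -0.165], [0, 0, -0.165], [0, 0, -0.165], [0, 0, -0.165], [0, 0, -0.165], [0, 0, -0.165], [0, 0, -0.165]])

```text
time_s: 25.95
eef_pos: [0.4305, 0.1619, 0.157]
tcp_rot: [[0.867, 0.498, 0.0], [0.498, -0.867, 0.0], [0.0, -0.0, -1.0]]
ft_force: [0.1, -0.3, 0.2]
opening: 0.798
```

Run:
```python
from h import *
s=r.state();print(s['eef_pos'],s['tcp_rot'].round(3).tolist())
for n in ('side','top'):
    c=cap(n);W=cloud(c)
    near=(np.hypot(W[...,0]-.606,W[...,1]-.001)<.022)&(W[...,2]>.010)
    t=W[near]
    if len(t)>8:
        zt=np.percentile(t[:,2],95);t=t[t[:,2]>zt-.005];print(n,'brown',zt,cv2.minEnclosingCircle((t[:,:2]*1000).astype(np.float32)))
c=pickle.load(open('pics/side.pkl','rb'));W=cloud(c)
t=W[150:190,330:362].reshape(-1,3);t=t[(np.hypot(t[:,0]-.4315,t[:,1]-.160)<.03)]
for lo,hi in((.01,.03),(.03,.05),(.07,.1)):
    q=t[(t[:,2]>lo)&(t[:,2]<hi)];print('drop',lo,len(q),q[:,:2].mean(0) if len(q) else '')
```

```text
[0.43052294 0.1619283  0.15704044] [[0.867, 0.498, 0.0], [0.498, -0.867, 0.0], [0.0, -0.0, -1.0]]
side brown 0.028967823449964042 ((605.1842651367188, -0.0774087905883789), 12.970903396606445)
top brown 0.03038762582176032 ((603.7929077148438, 4.101864337921143), 12.199094772338867)
drop 0.01 45 [0.44026965 0.1514182 ]
drop 0.03 68 [0.4370232  0.15212011]
drop 0.07 25 [0.43350965 0.15696842]
```

Brown stands: top at 29 mm, 26 mm across. Now the dropper bottle.

>>> apply_moves(gripper=[0.2, 0.2, 0.2, 0.2, 0.2, 1, 1, 1], delta_pos=[[0, 0.011, 0.2], [0, 0.011, 0.4], [0, 0.011, 0.55], [0, 0.011, 0.615], [0, 0.011, 0.615], [0, 0.011, 0.615], [0, 0.011, 0.615], [0, 0.011, 0.615]], turn=[[0, 0, 0], [0, 0, 0], [0, 0, 0], [0, 0, 0], [0, 0, 0], [0, 0, 0], [0, 0, 0], [0, 0, 0]])

```text
time_s: 26.85
eef_pos: [0.4325, 0.158, 0.0348]
tcp_rot: [[0.869, 0.495, 0.002], [0.495, -0.869, 0.0], [0.002, 0.001, -1.0]]
ft_force: [-0.1, -0.4, -0.1]
opening: 0.553
```

>>> apply_moves(gripper=[1, 1, 1, 1, 1, 1, 1, 1], delta_pos=[[0, 0, 0], [0, 0, 0], [0, 0, 0], [0, 0, -0.1], [0, 0, -0.25], [0, 0, -0.4], [0, 0, -0.55], [0, 0, -0.55]], turn=[[0, 0, 0], [0, 0, 0], [0, 0, 0], [0, 0, 0], [0, 0, 0], [0, 0, 0], [0, 0, 0], [0, 0, 0]])

```text
time_s: 27.65
eef_pos: [0.4335, 0.1584, 0.1471]
tcp_rot: [[0.869, 0.496, 0.006], [0.496, -0.869, 0.001], [0.006, 0.003, -1.0]]
ft_force: [0.7, 0.3, -1.1]
opening: 0.328
```

>>> apply_moves(gripper=[1, 1, 1, 1, 1, 1, 1, 1], delta_pos=[[0.13, -0.2, 0], [0.26, -0.4, 0], [0.39, -0.6, 0], [0.536, -0.844, 0], [0.536, -0.844, 0], [0.536, -0.844, 0], [0.536, -0.844, 0.2], [0.536, -0.844, 0.2]], turn=[[0, 0, 0], [0, 0, 0], [0, 0, 0], [0, 0, 0], [0, 0, 0], [0, 0, 0], [0, 0, 0], [0, 0, 0]])

```text
time_s: 28.45
eef_pos: [0.4395, 0.3553, 0.0998]
tcp_rot: [[0.869, 0.494, -0.008], [0.494, -0.869, -0.004], [-0.009, -0.0, -1.0]]
ft_force: [-0.8, 0.5, -0.5]
opening: 0.326
```

Run:
```python
from h import *
s=r.state();print(s['eef_pos'],s['tcp_rot'].round(3).tolist())
a=[]
for n,(u,v) in (('side',(365,110)),('top',(175,160))):
    c=cap(n);a.append(cv2.resize(c['img'][v:v+80,u:u+80],(400,400),interpolation=2))
save(np.hstack(a),'k.png')
```

```text
[0.43949154 0.35529789 0.09980405] [[0.869, 0.494, -0.008], [0.494, -0.869, -0.004], [-0.009, -0.0, -1.0]]
```

View pics/k.png

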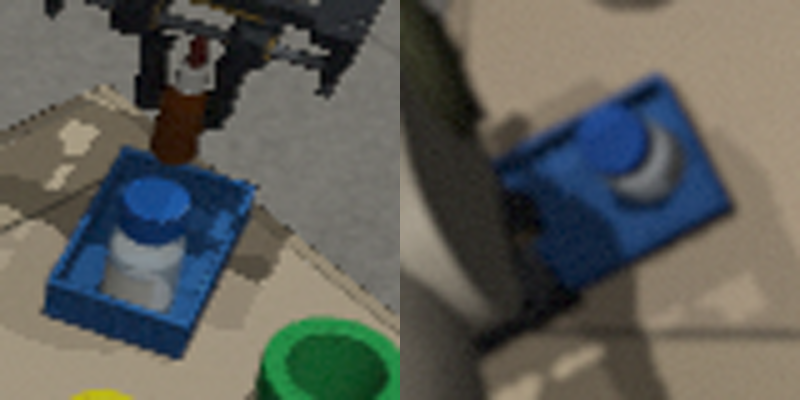

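The dropper hangs over the free half of the blue tray (side crop (178,140)), clear of the clear bottle. Lower it.

>>> apply_moves(gripper=[1, 1, 1, 1, 1, 1, 1, 1], delta_pos=[[0, 0, 0], [0, 0, 0.07], [0, 0, 0.14], [0, 0, 0.21], [0, 0, 0.27], [0, 0, 0.28], [0, 0, 0.28], [0, 0, 0.28]], turn=[[0, 0, 0], [0, 0, 0], [0, 0, 0], [0, 0, 0], [0, 0, 0], [0, 0, 0], [0, 0, 0], [0, 0, 0]])

```text
time_s: 29.35
eef_pos: [0.4418, 0.358, 0.0483]
tcp_rot: [[0.869, 0.495, 0.001], [0.495, -0.869, 0.0], [0.001, 0.0, -1.0]]
ft_force: [-0.2, 0.2, -0.3]
opening: 0.325
```

>>> apply_moves(gripper=[1, 1, 1, 1, 1], delta_pos=[[0, 0, 0.02], [0, 0, 0.04], [0, 0, 0.044], [0, 0, 0.044], [0, 0, 0.044]], turn=[[0, 0, 0], [0, 0, 0], [0, 0, 0], [0, 0, 0], [0, 0, 0]])

```text
time_s: 29.85
eef_pos: [0.4415, 0.3579, 0.0392]
tcp_rot: [[0.869, 0.495, 0.0], [0.495, -0.869, 0.0], [0.0, -0.0, -1.0]]
ft_force: [-0.5, 0.1, -0.3]
opening: 0.325
```

>>> apply_moves(gripper=[0.6, 0.5, 0.4, 0.4, 0.4, 0.4, 0.4, 0.4], delta_pos=[[0, 0, 0], [0, 0, 0], [0, 0, 0], [0, 0, -0.1], [0, 0, -0.3], [0, 0, -0.5], [0, 0, -0.7], [0, 0, -0.8]], turn=[[0, 0, 0], [0, 0, 0], [0, 0, 0], [0, 0, 0], [0, 0, 0], [0, 0, 0], [0, 0, 0], [0, 0, 0]])

```text
time_s: 30.65
eef_pos: [0.4422, 0.3583, 0.2029]
tcp_rot: [[0.869, 0.495, 0.004], [0.495, -0.869, 0.002], [0.005, 0.0, -1.0]]
ft_force: [0.1, -0.4, -0.1]
opening: 0.607
```

>>> apply_moves(gripper=[0.4, 0.4, 0.4, 0.4, 0.4, 0.4, 0.4, 0.4], delta_pos=[[-0.9, 0.6, -0.1], [-0.9, 0.6, -0.1], [-0.9, 0.6, -0.1], [-0.9, 0.6, -0.1], [-0.9, 0.6, -0.1], [-0.9, 0.6, -0.1], [-0.9, 0.6, -0.1], [-0.9, 0.6, -0.1]], turn=[[0, 0, 0], [0, 0, 0], [0, 0, 0], [0, 0, 0], [0, 0, 0], [0, 0, 0], [0, 0, 0], [0, 0, 0]])

```text
time_s: 31.45
eef_pos: [0.345, 0.1652, 0.219]
tcp_rot: [[0.868, 0.496, -0.0], [0.496, -0.868, 0.0], [-0.0, -0.0, -1.0]]
ft_force: [-0.6, 0.2, -0.1]
opening: 0.599
```

Run:
```python
from h import *
s=r.state();print(s['eef_pos'],s['time_s'])
c=cap('side');save(cv2.resize(c['img'][120:300,180:460],None,fx=2.8,fy=2.8,interpolation=2),'m.png')
W=cloud(c)
for n,x,y,R in(('drop',.442,.358,.02),('clear',.4815,.300,.03),('yellow',.603,.156,.024),('blue',.605,-.062,.02),('brown',.606,0,.02)):
    t=W[(np.hypot(W[...,0]-x,W[...,1]-y)<R)&(W[...,2]>.008)&(W[...,2]<.12)];print(n,len(t),np.percentile(t[:,2],96).round(4))
```

```text
[0.34496814 0.16516172 0.21902077] 31.45
drop 91 0.0925
clear 355 0.0893
yellow 219 0.0944
blue 150 0.0331
brown 83 0.0294
```

View pics/m.png

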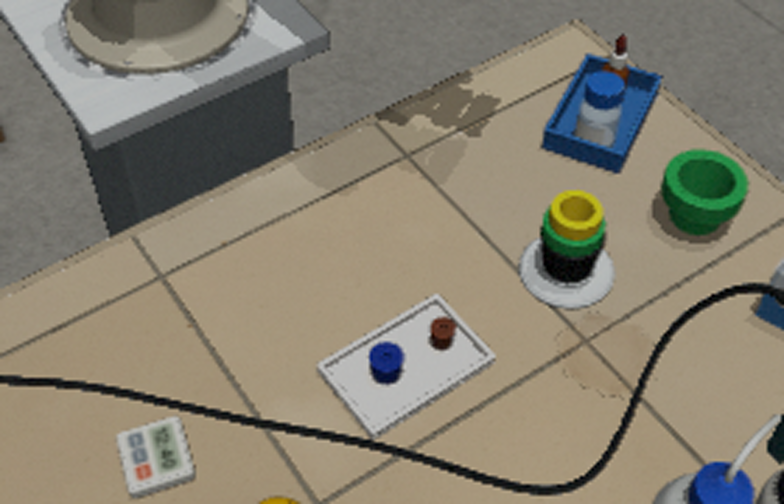

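The picture shows the nested stack at (573,235), both stoppers upright in the white tray at (387,362) and (442,332), the dropper upright behind the clear bottle at (620,60), and the timer undisturbed at (155,455).

```bash
python3 -c "
from rig import r
print(r.finish_job())"
```

```text
the job is handed in; nothing more can be done
None
```

All the loose parts are where they belong, and I handed the job in at about 31.5 s of the 128 s. No verdict came back.

I nested the cones first, green in black, then yellow in green. Then I stood the blue and brown stoppers in the white tray, and last put the dropper bottle in the free half of the blue tray. The larger green cone, the clear bottle and the timer were not touched.

| Part | Measured top | Expected |
|---|---|---|
| Green cone (before yellow was added) | 76 mm | 76 mm |
| Yellow cone | 94 mm | 94 mm |
| Blue stopper | 33 mm | 32 mm |
| Brown stopper | 29 mm | 28 mm |
| Dropper bottle | 92.5 mm | 96 mm |
| Clear bottle | 89 mm | 89 mm |

- **Dropper height:** the dropper reading is about 3.5 mm low. The same camera also read about 5 mm low on its narrow teat at the start, and the picture shows it upright.
- **Seating the green cone:** while I lowered it, the fingertips met the black cone's rim and the wrist read about 59 N for a moment. That is under the 120 N wrist limit. It is above the 40 N limit on presses by the arm or gripper body, but I judged that only the fingertips touched. I backed off and released it, and it dropped the last 8 mm and seated level.

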